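# Find the tube well of a dry-bath block on the sensor dock and hold the block well-up

## Task

The square aluminium tube block lying on the bench has a blind well in one end only: find that end by feel, sliding the block square and flush into the corner of the sensor dock, along the low side fence and up to the end wall. It goes fully home only with its well over the sensor stub, so if it stops short turn it end for end and push it in again, gently, as the stub is delicate. Then draw it out, turn it so that the well points straight up and finish still holding it in the gripper like that, at rest and a good 10 cm above the bench clear of the dock, ready for a test tube to be dropped in; leave the beaker, the brown bottle and the petri dishes where they stand.

Things in the scene. Friction and masses are not known exactly. Their poses are not given: they have to be found in the camera images.
- tube_block: loose square aluminium bar, grey jacket round its waist, 84 mm long (own x), 44 x 44 mm across, about 0.36 kg, lying on a long side; origin at its middle, 22 mm above what it lies on. A blind round well, 18 mm across, 45 mm deep, opens in the middle of one end, +x or -x: which is not told; the other end is plain and solid
- dock: fixed dock; origin at the inner corner of its fences, at bench level; own x points into the end wall, y away from the side fence. Plate: top (sliding floor) 8 mm high, x -150 to 18, y -18 to 80 mm. Side fence: face at y = 0, 12 mm thick, x -132 to 0, top 18 mm above the bench. End wall: face at x = 0, 12 mm thick, y -12 to 76, top at 50 mm, sensor head 28 mm behind it
- sensor_stub: fixed steel stub on the dock's end wall, 12 mm across, rounded tip; origin at its root on the wall face, 22 mm from the side fence, 30 mm above the bench; stands out 20 mm along the dock's -x. The block's plain end stops on its tip, 20 mm short of the wall; the well (3 mm clearance all round) slips over it. A block that is home has its middle at the dock's x = -42, y = 22, z = 30 mm
- beaker: 600 ml glass beaker, 94 mm across, 124 mm high, standing behind the work; origin at the middle of its foot; leave it where it stands
- amber_bottle: brown glass reagent bottle, 68 mm across, 151 mm high, standing behind the work; origin at the middle of its foot; leave it where it stands
- dish_lower: closed 92 mm petri dish, 19 mm high, on the bench under another one; origin at the middle of its underside; leave it
- dish_upper: closed 92 mm petri dish, 19 mm high, stacked on the other; origin at the middle of its underside; leave it
Not all that is in view belongs to the job. Leave any turquoise look-alike of the tube_block alone.

How it is judged:
By the outcome, as a careful person would: the job done as asked, in the order asked, and still so for the second after the job is handed in, while the arm keeps its last pose, push and grip.
It also fails if it takes over 72 s, if anything falls off the work surface, if the arm or the gripper's body presses on something with over 40 N, if the wrist force passes 120 N, or if a joint passes its speed limit or range.

## Robot

A 6-joint arm with a two-finger parallel gripper is mounted at the origin on a cart in front of the work surface, level with it; the furniture and walls round the work are solid. World frame = base frame: x ahead of the robot, y to its left, z up, the work surface at z = 0. Lengths are in mm, angles in rad, forces in N, time in s.
With the tool pointing down it reaches from about 275 to 1000 mm from the base axis. Payload 8.4 kg.
Tool frame: the origin (TCP) lies on the centre line of the jaws, within the pads' length; the fingertips stand 14 mm ahead of it and the grasp point (between the pads) lies 5 mm behind it; z points along the fingers, y is the line along which they close (so a half turn about z gives the same grasp; the last joint's range is limited). The gripper opens to 85 mm and grips with 20 to 120 N. Pads are 22 mm wide; open, the fingers measure 114 mm over their backs; the gripper's body (76 mm by 85 mm) begins 54 mm behind the grasp point. The pads swing forward as they close: fully open they stand 13 mm farther back than shut.
Start: joints at [1.122, 0.353, 1.633, -0, 1.155, -0.002], TCP at [270.05, 563.65, 245.281] pointing down, gripper open.
Joint ranges: [-2.63, 2.63], [-0.92, 2.1], [0.06, 2.66], [-1.3, 4.44], [0, 2.69], [-3.02, 3.02]. Speed limits (rad/s): [2.22, 2.22, 2.79, 3.14, 3.14, 3.14].

## Interface

Orientations are given as [roll, pitch, yaw] about the fixed x, y, z axes, in that order (R = Rz(yaw) Ry(pitch) Rx(roll)).
In Python, from rig import r gives the robot as it stands.
- The arm moves only by the tool step_arm, never from a script. Its argument "plan" is text: rows parted by semicolons, each of 7 numbers parted by spaces: the turn, a rotation vector about the world's x, y, z in degrees, then the shift along the world's x, y, z in mm, then the closure in counts, from 0 (fully open) to 255 (shut). In form: rx ry rz x y z hand; .... A call has 1 to 8 rows; each row is the pose to reach, as a shift and turn from the pose commanded when the call began; what a row does not reach only later rows make up. A row lasts 1/10 s, in which the tool goes at most 50 mm and 8.59 degrees, less where a joint would pass 70% of its speed; a pose out of reach is approached as far as the arm can. A call with a gripper value outside its range is refused whole. The fingers move at their own pace and stop on an object; "force" is the grip in N (left out, the last holds). Time passes only in rows, so rows that repeat a pose let the fingers close. It gives the time, the measured TCP pose, the force, the opening and the grip force at its end, in the units of the state.
- r.sense(): the state, without advancing time (a new reading comes with each control period).
- r.grab_frame(name): name is "scene" or "top" or "wrist"; returns (picture, depth): 420x560x3 uint8, red, green, blue; 420x560 float32, mm along the optical axis (not along the pixel's ray), 0 where there is no reading.
- r.get_calibration(name): a dict with "K" (3x3 intrinsics, pixels), "world_from_camera" (4x4, takes a point from camera to world coordinates). Camera axes: x right, y down, z forward; pixel columns grow to the right and rows downward; lengths in mm; the calibration is good to about 2 mm. A picture is of the moment at which its call begins: read the wrist's pose just before it. get_calibration takes no time and is no camera call; for the wrist camera it gives the pose at the moment of the call.
- r.sign_off(): hands the job in; it is judged then, once.
The state is a dict: "clock": time; "qpos": joint angles; "qvel": joint speeds; "joint_efforts": joint torques, N m; "eef_pos": TCP position; "tcp_rot": TCP orientation; "contact_force": force on the tool from outside, world axes, zero at the start; "wrist_torque": the same for the moment, N m; "opening": opening from 0.0 (shut) to 1.0 (fully open); "grasp_force": force on a finger pad.
Only numpy, scipy, OpenCV 4.12 (cv2) and the standard library are available. Lean on these libraries where they do the work, as an engineer would, in place of code of your own. Each camera call takes 0.05 s, during which the arm holds its last target. There are 200 camera calls.

## Working session

There is one attempt and no reset: what is moved stays moved. The work goes in short steps, Python scripts to look and compute and a tool call to move; the robot and the scene stay as the last step left them, time stands still between calls to the robot, and variables do not carry over. Pictures are saved under pics/ and viewed, at most 10 in all, crops included, and the job is handed in when it is done.

Besides the shell and the picture viewer there is one more tool, called in YAML: its name, and indented under it one key for each argument. step_arm: Moves the arm, as the interface text tells. Its arguments: {"type":"object","properties":{"plan":{"type":"string"},"force":{"type":"number"}},"required":["plan"]}

```bash
mkdir -p pics
cat > h.py <<'E'
import numpy as np, cv2
from rig import r
def grab(n,save=None):
    c=r.get_calibration(n); im,d=r.grab_frame(n)
    if save: cv2.imwrite('pics/'+save,im[:,:,::-1])
    return im,d,np.array(c["K"]),np.array(c["world_from_camera"])
def cloud(d,K,T):
    v,u=np.indices(d.shape); p=np.stack([(u-K[0,2])/K[0,0]*d,(v-K[1,2])/K[1,1]*d,d],-1)
    return p@T[:3,:3].T+T[:3,3]
def ray(u,v,z,K,T):
    q=T[:3,:3]@np.linalg.solve(K,[u,v,1]); o=T[:3,3]; return o+q*(z-o[2])/q[2]
E
python3 - <<'E'
from h import *
a,d,K,T=grab('top','top.png'); np.savez('top.npz',a=a,d=d,K=K,T=T); print(K,T)
b,d,K,T=grab('scene','scene.png'); np.savez('scene.npz',a=b,d=d,K=K,T=T); print(T)
s=r.sense(); print(s)
E
```

```text
[[437.71214911   0.         282.0823872 ]
 [  0.         437.71214911 209.37915238]
 [  0.           0.           1.        ]] [[ 1.03951706e-02 -9.81119610e-01  1.93122372e-01  4.54572917e+02]
 [-9.99928941e-01 -9.07218651e-03  7.73360325e-03 -8.78451065e+01]
 [-5.83554763e-03 -1.93189041e-01 -9.81144200e-01  9.08738441e+02]
 [ 0.00000000e+00  0.00000000e+00  0.00000000e+00  1.00000000e+00]]
[[ 5.61913987e-01 -4.60439174e-01  6.87203345e-01 -7.38928620e+00]
 [-8.27121582e-01 -3.01629885e-01  4.74224948e-01 -5.23609917e+02]
 [-1.10706774e-02 -8.34874349e-01 -5.50329230e-01  5.68747865e+02]
 [ 0.00000000e+00  0.00000000e+00  0.00000000e+00  1.00000000e+00]]
{'clock': 0.1, 'qpos': array([ 1.12161601e+00,  3.53586078e-01,  1.63404551e+00, -9.78023852e-06,
        1.15520591e+00, -2.40928502e-03]), 'qvel': array([-0.00029165, -0.00137418, -0.00161246, -0.00043571,  0.00063286,
       -0.00018789]), 'joint_efforts': array([ 1.74185454e-03, -6.06367493e+01, -3.42814779e+01,  2.75423881e-04,
        4.09062850e-03,  1.00762686e-04]), 'eef_pos': array([269.86730398, 563.28660073, 244.63835665]), 'tcp_rot': array([-3.14034779e+00,  5.94359769e-06,  2.69482558e+00]), 'contact_force': array([ 0.42665947,  0.26063309, -1.0149288 ]), 'wrist_torque': array([-0.01195448,  0.02381937,  0.02663326]), 'grasp_force': 0.0, 'opening': 1.006120848745564}
```

View pics/top.png

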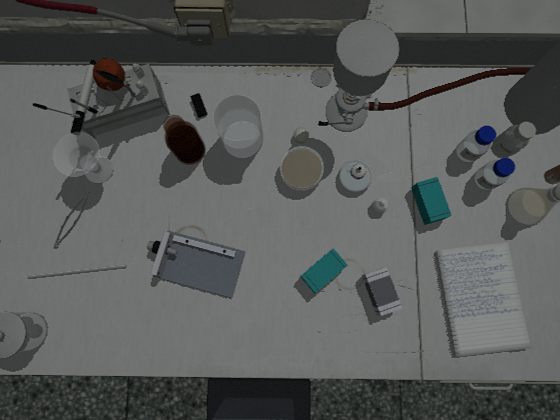

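View pics/scene.png

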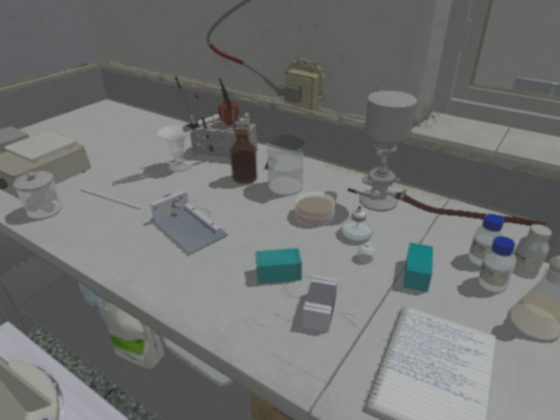

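The top view shows the block (grey with white ends) at about (382,291), next to a turquoise look-alike at (324,271). The dock is at (200,262), with its end wall on the left (+y world) and its side fence on the far side. The dishes are at (302,168), with the bottle and beaker behind. The scene view agrees. Next I'll measure the block and the dock.

Run:
```python
from h import *
z=np.load('top.npz'); a,d,K,T=[z[k] for k in 'adKT']; P=cloud(d,K,T)
def rect(m,name):
    q=P[m][:,:2].astype(np.float32); (c,s,an)=cv2.minAreaRect(q); print(name,len(q),np.round(c,1),np.round(s,1),round(an,1),'zmed',np.median(P[m][:,2]))
    print(np.round(cv2.boxPoints(((c),s,an)),1).tolist())
v,u=np.indices(d.shape)
def comp(m,pt):
    n,l=cv2.connectedComponents(m.astype(np.uint8)); 
    k=l[pt[1],pt[0]]; return l==k
def inb(x0,x1,y0,y1): return (u>x0)&(u<x1)&(v>y0)&(v<y1)
m=inb(355,410,255,325)&(P[...,2]>36)&(P[...,2]<52); rect(comp(m,(382,291)),'block')
m=inb(295,352,240,305)&(P[...,2]>15); rect(m,'turq')
m=inb(140,260,220,310)&(abs(P[...,2]-8)<3.5); rect(comp(m,(205,270)),'plate')
m=inb(140,260,220,310)&(abs(P[...,2]-18)<3); rect(comp(m,(205,245)),'fence')
m=inb(140,260,220,310)&(abs(P[...,2]-50)<5); rect(m,'wall')
for p in [(205,270),(205,245),(163,256),(382,291),(330,320),(300,168),(230,300)]: print(p,np.round(P[p[1],p[0]],1))
m=inb(270,335,140,200)&(P[...,2]>30); rect(m,'dish')
for n,b in (('beaker',(205,270,90,165)),('bottle',(155,210,105,170))):
    m=inb(*b)&(P[...,2]>60); rect(m,n); print(P[m][:,2].max())
cr=cv2.resize(a[215:325,140:420],None,fx=2.8,fy=2.8,interpolation=cv2.INTER_CUBIC); cv2.imwrite('pics/crop.png',np.clip(cr[:,:,::-1]*1.5,0,255))
```

```text
block 1039 [ 465.6 -280.2] [84.3 45.8] 19.2 zmed 43.80778789314786
[[418.29998779296875, -272.3999938964844], [433.3999938964844, -315.6000061035156], [513.0, -287.8999938964844], [497.8999938964844, -244.6999969482422]]
turq 1007 [ 488.6 -146.8] [ 44.7 133.9] 40.6 zmed 43.96063839497276
[[428.1000061035156, -110.5], [515.2000122070312, -212.1999969482422], [549.2000122070312, -183.1999969482422], [462.0, -81.4000015258789]]
plate 3029 [517.4  87.3] [167.8  98. ] 75.6 zmed 7.875106782966213
[[449.1000061035156, 18.200000762939453], [544.0, -6.199999809265137], [585.7000122070312, 156.3000030517578], [490.79998779296875, 180.6999969482422]]
fence 369 [549.6  80.9] [134.5  20.8] 75.4 zmed 17.93111797999495
[[522.5, 18.399999618530273], [542.7000122070312, 13.199999809265137], [576.5999755859375, 143.3000030517578], [556.5, 148.60000610351562]]
wall 294 [535.4 161.5] [21.6 87.6] 76.2 zmed 49.574777226129356
[[490.29998779296875, 161.5], [575.4000244140625, 140.5], [580.5, 161.5], [495.5, 182.39999389648438]]
(205, 270) [504.2  75.7   6.8]
(205, 245) [554.6  76.4  15.1]
(163, 256) [528.7
[... 210 characters left out ...]
164
[[454.5, -79.0], [455.6000061035156, -168.39999389648438], [762.4000244140625, -164.5], [761.2000122070312, -75.0999984741211]]
beaker 2224 [641.4 -14.4] [390.5  93. ] 8.1 zmed 71.41122041376076
[[441.5, 4.300000190734863], [454.6000061035156, -87.80000305175781], [841.2000122070312, -33.099998474121094], [828.2000122070312, 59.0]]
908.7384407770392
bottle 1191 [628.6  10.7] [394.2  67.7] 39.3 zmed 102.46963947077109
[[454.6000061035156, -87.80000305175781], [497.5, -140.3000030517578], [802.5, 109.30000305175781], [759.7000122070312, 161.6999969482422]]
908.7384407770392[ WARN:0@0.357] global loadsave.cpp:1063 imwrite_ Unsupported depth image for selected encoder is fallbacked to CV_8U.
```

View pics/crop.png

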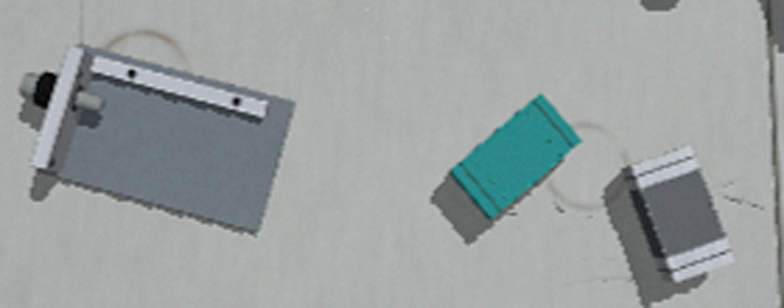

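The crop confirms the dock: wall on the left, stub at about (88,102) in the crop, fence on the far side. The plate fit gives a dock origin of (563.8, 143.5), with dock x at 75.6° and the sizes matching. The block is at (465.6, -280.2), its long axis at 19.2°. Now I'll move.

step_arm:
  plan: "0 0 -8 11 -47 0 0;0 0 -16 22 -94 0 0;0 0 -24 33 -141 0 0;0 0 -32 44 -188 0 0;0 0 -40 55 -235 0 0;0 0 -48 66 -282 0 0;0 0 -56 77 -329 0 0;0 0 -64 88 -376 0 0"
  force: 60

```text
clock: 0.9
eef_pos: [357.9, 185.8, 245.2]
tcp_rot: [3.141, 0.0, 1.573]
contact_force: [0.7, -1.2, -0.1]
opening: 0.998
grasp_force: 0.0
```

step_arm:
  plan: "0 0 -8 11 -47 0 0;0 0 -16 22 -94 0 0;0 0 -24 33 -141 0 0;0 0 -32 44 -188 0 0;0 0 -40 55 -235 0 0;0 0 -48 66 -282 0 0;0 0 -56 77 -329 0 0;0 0 -64 88 -376 0 0"

```text
clock: 1.7
eef_pos: [445.9, -190.5, 245.2]
tcp_rot: [-3.141, -0.0, 0.455]
contact_force: [0.9, 1.0, 0.8]
opening: 1.002
grasp_force: 0.0
```

Run:
```python
from h import *
s=r.sense(); print(s['clock'],s['qpos'].round(3),s['eef_pos'].round(1),np.degrees(s['tcp_rot']).round(1),s['contact_force'].round(1))
```

```text
1.7 [-0.407  0.133  1.925  0.     1.083  0.709] [ 445.9 -190.5  245.2] [-180.   -0.   26.] [0.9 1.  0.8]
```

step_arm:
  plan: "0 0 -3.6 10 -46 0 0;0 0 -7.2 19.5 -91.9 0 0;0 0 -7.2 19.5 -91.9 -20 0;0 0 -7.2 19.5 -91.9 -20 0"

```text
clock: 2.1
eef_pos: [464.0, -280.5, 222.8]
tcp_rot: [-3.138, 0.003, 0.333]
contact_force: [0.1, 1.1, -0.1]
opening: 1.0
grasp_force: 0.0
```

Run:
```python
from h import *
s=r.sense(); print(s['clock'],s['qpos'].round(3),s['eef_pos'].round(1),np.degrees(s['tcp_rot']).round(1))
a,d,K,T=grab('wrist','w1.png'); P=cloud(d,K,T)
m=(abs(P[...,2]-44)<4)&(np.hypot(P[...,0]-465,P[...,1]+280)<70)
n,l,st,_=cv2.connectedComponentsWithStats(m.astype(np.uint8)); k=1+st[1:,4].argmax(); m=l==k
c=cv2.minAreaRect(P[m][:,:2].astype(np.float32)); print(c,np.median(P[m][:,2]),m.sum())
print(T[:3,3])
```

```text
2.1 [-0.547  0.251  1.831  0.     1.064  0.691] [ 464.  -280.5  222.8] [-179.8    0.2   19.1]
((466.556640625, -281.4803466796875), (84.37633514404297, 44.48949432373047), 20.178319931030273) 44.51254693867793 4145
[ 533.20874716 -258.30649204  351.41746989]
```

View pics/w1.png

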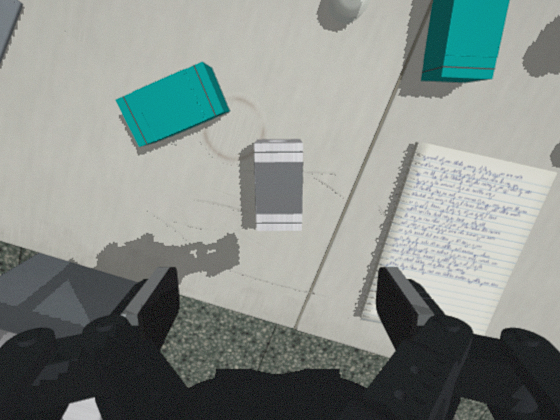

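The wrist view shows the block clearly at (278,185), with free space for the fingers on both sides. The refined pose is (466.3, -281.2) at about 20°. I'll descend and grip.

step_arm:
  plan: "0 0 0.7 0.8 -1 -45 0;0 0 0.7 0.8 -1 -90 0;0 0 0.7 0.8 -1 -135 0;0 0 0.7 0.8 -1 -175 0;0 0 0.7 0.8 -1 -197 0;0 0 0.7 0.8 -1 -197 0;0 0 0.7 0.8 -1 -197 0;0 0 0.7 0.8 -1 -197 100"

```text
clock: 2.95
eef_pos: [467.6, -281.6, 30.2]
tcp_rot: [3.139, -0.002, 0.348]
contact_force: [0.2, 0.6, 0.3]
opening: 0.858
grasp_force: 0.0
```

step_arm:
  plan: "0 0 0 0 0 0 255;0 0 0 0 0 0 255;0 0 0 0 0 0 255;0 0 0 0 0 0 255;0 0 0 0 0 0 255;0 0 0 0 0 0 255;0 0 0 0 0 0 255;0 0 0 0 0 0 255"
  force: 60

```text
clock: 3.75
eef_pos: [467.0, -281.5, 29.8]
tcp_rot: [3.141, -0.001, 0.347]
contact_force: [-2.0, 2.2, 11.1]
opening: 0.503
grasp_force: 61.3
```

```bash
cat > st.py <<'E'
from h import *
s=r.sense(); print(s['clock'],s['qpos'].round(3),s['eef_pos'].round(1),np.degrees(s['tcp_rot']).round(2),s['contact_force'].round(1),s['wrist_torque'].round(2),round(s['opening'],3),s['grasp_force'])
E
python3 st.py
```

```text
3.75 [-0.545  0.53   1.95   0.     0.661  0.678] [ 467.  -281.5   29.8] [ 1.7994e+02 -6.0000e-02  1.9890e+01] [-2.   2.2 11.1] [0.5  0.27 0.05] 0.503 61.30763277411461
```

step_arm:
  plan: "0 0 0 0 0 40 255;0 0 0 0 0 90 255;0 0 8 6 48 90 255;0 0 16 12 96 90 255;0 0 24 18 144 90 255;0 0 32 24 192 90 255;0 0 40 31 240 90 255;0 0 48 37 288 90 255"

```text
clock: 4.55
eef_pos: [503.1, 8.6, 118.6]
tcp_rot: [3.141, -0.0, 1.191]
contact_force: [0.5, -0.4, -4.0]
opening: 0.5
grasp_force: 64.3
```

step_arm:
  plan: "0 0 7.7 6.5 47.3 0 255;0 0 7.7 6.5 47.3 -35 255;0 0 7.7 6.5 47.3 -60 255;0 0 7.7 6.5 47.3 -65 255;0 0 7.7 6.5 47.3 -65 255;0 0 7.7 6.5 47.3 -65 255"

```text
clock: 5.15
eef_pos: [510.5, 53.7, 54.3]
tcp_rot: [3.141, -0.0, 1.319]
contact_force: [0.3, 0.7, -4.0]
opening: 0.502
grasp_force: 64.0
```

```bash
python3 st.py
python3 - <<'E'
from h import *
a,d,K,T=grab('top','top2.png'); P=cloud(d,K,T)
cv2.imwrite('pics/c2.png',cv2.resize(a[205:315,130:270],None,fx=4,fy=4)[:,:,::-1])
E
```

```text
5.15 [0.102 0.453 2.011 0.    0.676 0.354] [510.5  53.7  54.3] [ 1.7994e+02 -2.0000e-02  7.5560e+01] [ 0.3  0.7 -4. ] [ 0.03 -0.    0.02] 0.502 64.0257377922535
```

View pics/c2.png

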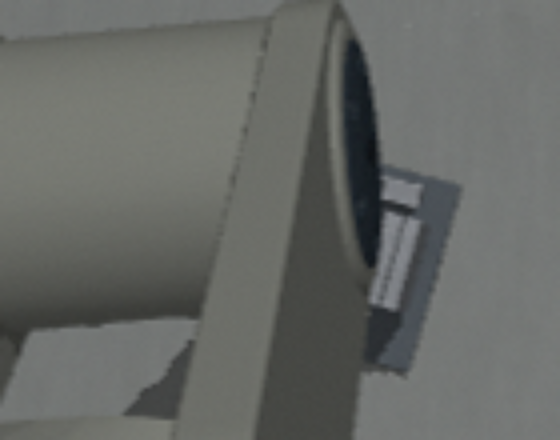

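The arm hides most of it, but the block's rear end can be seen over the plate, parallel to it. I'll lower it until it touches.

step_arm:
  plan: "0 0 0 0 0 -6 255;0 0 0 0 0 -11 255;0 0 0 0 0 -14 255;0 0 0 0 0 -15 255;0 0 0 0 0 -15 255"

```text
clock: 5.7
eef_pos: [509.7, 54.0, 38.1]
tcp_rot: [-3.141, 0.0, 1.319]
contact_force: [-0.2, -0.0, -4.0]
opening: 0.503
grasp_force: 64.4
```

step_arm:
  plan: "0 0 0 0 0 -1 255;0 0 0 0 0 -1 255;0 0 0 0 0 -1 255"

```text
clock: 6.0
eef_pos: [509.9, 54.0, 37.8]
tcp_rot: [3.141, -0.0, 1.32]
contact_force: [-3.3, -0.0, 6.0]
opening: 0.501
grasp_force: 65.2
```

step_arm:
  plan: "0 0 0 1.9 -0.5 0 255;0 0 0 3.9 -1 0 255;0 0 0 5.8 -1.5 0 255;0 0 0 5.8 -1.5 0 255"

```text
clock: 6.4
eef_pos: [513.0, 53.0, 37.8]
tcp_rot: [-3.137, 0.001, 1.319]
contact_force: [-13.1, 3.8, 19.0]
opening: 0.505
grasp_force: 67.0
```

step_arm:
  plan: "0 0 0 0.5 -0.1 0 255;0 0 0 1 -0.25 0 255;0 0 0 1 -0.25 0 255"

```text
clock: 6.7
eef_pos: [513.1, 52.9, 37.8]
tcp_rot: [-3.135, 0.001, 1.319]
contact_force: [-16.3, 6.2, 21.9]
opening: 0.504
grasp_force: 67.7
```

step_arm:
  plan: "0 0 0 0.5 -0.1 0 255;0 0 0 1 -0.25 0 255;0 0 0 1 -0.25 0 255"

```text
clock: 7.0
eef_pos: [513.2, 52.9, 37.9]
tcp_rot: [-3.133, 0.001, 1.319]
contact_force: [-19.3, 8.4, 27.4]
opening: 0.507
grasp_force: 68.2
```

```bash
python3 st.py
```

```text
7.0 [0.099 0.488 2.004 0.003 0.658 0.348] [513.2  52.9  37.9] [-1.7951e+02  8.0000e-02  7.5570e+01] [-19.3   8.4  27.4] [1.45 3.13 0.09] 0.507 68.2290418446064
```

step_arm:
  plan: "0 0 0 0 0 0.6 255;0 0 0 0 0 1.2 255;0 0 0 0 0 1.2 255"

```text
clock: 7.3
eef_pos: [518.1, 52.0, 38.5]
tcp_rot: [3.141, -0.0, 1.32]
contact_force: [-0.6, -0.5, -4.4]
opening: 0.503
grasp_force: 64.3
```

```bash
python3 st.py
```

```text
7.3 [ 0.097  0.489  2.    -0.     0.652  0.349] [518.1  52.   38.5] [ 1.7995e+02 -1.0000e-02  7.5600e+01] [-0.6 -0.5 -4.4] [ 0.02 -0.04 -0.  ] 0.503 64.27495300769806
```

That was floor friction rather than the fence: it let go once lifted 1.2 mm. I'll find the fence while lightly lifted.

step_arm:
  plan: "0 0 0 0.5 -0.1 0 255;0 0 0 1 -0.25 0 255;0 0 0 1 -0.25 0 255"

```text
clock: 7.6
eef_pos: [518.2, 51.8, 38.2]
tcp_rot: [-3.14, 0.0, 1.319]
contact_force: [-1.8, 1.4, -3.7]
opening: 0.505
grasp_force: 64.3
```

step_arm:
  plan: "0 0 0 0.5 -0.1 0 255;0 0 0 1 -0.25 0 255;0 0 0 1 -0.25 0 255"

```text
clock: 7.9
eef_pos: [518.3, 51.7, 38.1]
tcp_rot: [-3.139, 0.001, 1.319]
contact_force: [-4.9, 3.1, -0.9]
opening: 0.502
grasp_force: 64.6
```

```bash
python3 st.py
```

```text
7.9 [9.600e-02 4.910e-01 1.998e+00 1.000e-03 6.560e-01 3.470e-01] [518.3  51.7  38.1] [-1.7984e+02  3.0000e-02  7.5580e+01] [-4.9  3.1 -0.9] [ 0.55  0.92 -0.09] 0.502 64.61845234036446
```

The fence is found, with light contact and next to no yaw moment. I'll slide along it towards the end wall.

step_arm:
  plan: "0 0 0 1.2 4.8 0 255;0 0 0 2.5 9.7 0 255;0 0 0 3.7 14.5 0 255;0 0 0 5 19.4 0 255;0 0 0 6.2 24.2 0 255;0 0 0 7.5 29.1 0 255;0 0 0 8 31 0 255;0 0 0 8 31 0 255"

```text
clock: 8.7
eef_pos: [526.2, 82.5, 38.0]
tcp_rot: [-3.139, 0.001, 1.319]
contact_force: [-5.1, 0.4, -2.9]
opening: 0.505
grasp_force: 64.5
```

```bash
cat >> st.py <<'E'
p=s['eef_pos'][:2]-[563.8,143.5]; f=s['contact_force'][:2]; e=np.array([.2487,.9686]); n=np.array([-.9686,.2487])
print('dock xy',(p@e).round(1),(p@n).round(1),'F',(f@e).round(1),(f@n).round(1))
E
python3 st.py
```

```text
8.7 [ 0.153  0.504  1.972 -0.     0.669  0.404] [526.2  82.5  38. ] [-1.7983e+02  8.0000e-02  7.5600e+01] [-5.1  0.4 -2.9] [ 0.04  1.   -0.16] 0.505 64.48765218257904
dock xy -68.5 21.3 F -0.9 5.0
```

step_arm:
  plan: "0 0 0 0.2 1 0 255;0 0 0 0.5 1.9 0 255;0 0 0 0.7 2.9 0 255;0 0 0 1 3.9 0 255;0 0 0 1 3.9 0 255"

```text
clock: 9.2
eef_pos: [527.1, 86.0, 38.0]
tcp_rot: [-3.139, 0.002, 1.319]
contact_force: [-5.7, -1.8, -2.5]
opening: 0.504
grasp_force: 64.5
```

step_arm:
  plan: "0 0 0 0.1 0.5 0 255;0 0 0 0.2 1 0 255;0 0 0 0.4 1.5 0 255;0 0 0 0.5 1.9 0 255;0 0 0 0.5 1.9 0 255"

```text
clock: 9.7
eef_pos: [527.6, 87.8, 38.0]
tcp_rot: [-3.139, 0.002, 1.319]
contact_force: [-5.9, -2.0, -2.4]
opening: 0.505
grasp_force: 64.5
```

```bash
python3 st.py
```

```text
9.7 [ 1.620e-01  5.060e-01  1.967e+00 -1.000e-03  6.720e-01  4.140e-01] [527.6  87.8  38. ] [-1.7983e+02  1.0000e-01  7.5590e+01] [-5.9 -2.  -2.4] [-0.43  1.02 -0.18] 0.505 64.4928865134716
dock xy -63.0 21.2 F -3.4 5.2
```

step_arm:
  plan: "0 0 0 0.1 0.5 0 255;0 0 0 0.2 1 0 255;0 0 0 0.2 1 0 255"

```text
clock: 10.0
eef_pos: [527.8, 88.8, 38.0]
tcp_rot: [-3.139, 0.002, 1.319]
contact_force: [-6.6, -2.7, -1.4]
opening: 0.501
grasp_force: 64.5
```

step_arm:
  plan: "0 0 0 0.1 0.5 0 255;0 0 0 0.2 1 0 255;0 0 0 0.2 1 0 255"

```text
clock: 10.3
eef_pos: [528.0, 89.8, 38.0]
tcp_rot: [-3.139, 0.002, 1.319]
contact_force: [-4.4, -1.7, -2.0]
opening: 0.508
grasp_force: 64.5
```

```bash
python3 st.py
```

```text
10.3 [ 1.660e-01  5.070e-01  1.965e+00 -1.000e-03  6.730e-01  4.180e-01] [528.   89.8  38. ] [-1.7984e+02  1.0000e-01  7.5590e+01] [-4.4 -1.7 -2. ] [-0.37  0.98 -0.19] 0.508 64.50042754411697
dock xy -60.9 21.3 F -2.7 3.8
```

step_arm:
  plan: "0 0 0 0.1 0.5 0 255;0 0 0 0.2 1 0 255;0 0 0 0.2 1 0 255"

```text
clock: 10.6
eef_pos: [528.3, 90.8, 38.0]
tcp_rot: [-3.139, 0.002, 1.319]
contact_force: [-4.4, -1.4, -2.1]
opening: 0.505
grasp_force: 64.5
```

step_arm:
  plan: "0 0 0 0.1 0.5 0 255;0 0 0 0.2 1 0 255;0 0 0 0.2 1 0 255"

```text
clock: 10.9
eef_pos: [528.6, 91.9, 38.0]
tcp_rot: [-3.139, 0.002, 1.319]
contact_force: [-5.2, -1.2, -3.0]
opening: 0.502
grasp_force: 64.5
```

```bash
python3 st.py
```

```text
10.9 [ 1.700e-01  5.080e-01  1.964e+00 -1.000e-03  6.730e-01  4.210e-01] [528.6  91.9  38. ] [-1.7985e+02  9.0000e-02  7.5590e+01] [-5.2 -1.2 -3. ] [-0.26  0.86 -0.19] 0.502 64.50435474514961
dock xy -58.8 21.3 F -2.4 4.8
```

step_arm:
  plan: "0 0 0 0.1 0.5 0 255;0 0 0 0.2 1 0 255;0 0 0 0.2 1 0 255"

```text
clock: 11.2
eef_pos: [528.8, 92.9, 38.0]
tcp_rot: [-3.139, 0.001, 1.319]
contact_force: [-3.7, -1.6, -3.3]
opening: 0.506
grasp_force: 64.5
```

step_arm:
  plan: "0 0 0 0.1 0.5 0 255;0 0 0 0.2 1 0 255;0 0 0 0.2 1 0 255"

```text
clock: 11.5
eef_pos: [529.1, 94.0, 38.0]
tcp_rot: [-3.139, 0.001, 1.319]
contact_force: [-5.7, -0.9, -3.8]
opening: 0.501
grasp_force: 64.4
```

step_arm:
  plan: "0 0 0 0.1 0.5 0 255;0 0 0 0.2 1 0 255;0 0 0 0.2 1 0 255"

```text
clock: 11.8
eef_pos: [529.4, 95.1, 38.0]
tcp_rot: [-3.139, 0.001, 1.319]
contact_force: [-4.1, -2.4, -3.9]
opening: 0.502
grasp_force: 64.3
```

```bash
python3 st.py
```

```text
11.8 [ 0.175  0.509  1.961 -0.     0.674  0.427] [529.4  95.1  38. ] [-1.7987e+02  7.0000e-02  7.5600e+01] [-4.1 -2.4 -3.9] [-0.21  0.89 -0.18] 0.502 64.33335050940514
dock xy -55.5 21.3 F -3.3 3.3
```

It has gone past the stub tip position with no resistance, so the well end leads. I'll continue home, dropping a little to keep light floor contact.

step_arm:
  plan: "0 0 0 0.3 1.2 -0.2 255;0 0 0 0.6 2.4 -0.3 255;0 0 0 1 3.6 -0.3 255;0 0 0 1.3 4.8 -0.3 255;0 0 0 1.6 6 -0.3 255;0 0 0 1.9 7.2 -0.3 255;0 0 0 2.2 8.4 -0.3 255;0 0 0 2.2 8.4 -0.3 255"

```text
clock: 12.6
eef_pos: [531.5, 103.3, 38.0]
tcp_rot: [-3.139, 0.002, 1.319]
contact_force: [-6.7, -2.4, -0.1]
opening: 0.506
grasp_force: 64.9
```

step_arm:
  plan: "0 0 0 0.1 0.5 0 255;0 0 0 0.3 1 0 255;0 0 0 0.3 1 0 255;0 0 0 0.4 1.5 0 255;0 0 0 0.5 2 0 255;0 0 0 0.5 2 0 255"

```text
clock: 13.2
eef_pos: [532.0, 105.1, 37.9]
tcp_rot: [-3.139, 0.002, 1.319]
contact_force: [-7.0, -4.1, 0.7]
opening: 0.502
grasp_force: 64.9
```

```bash
python3 st.py
```

```text
13.2 [ 1.930e-01  5.140e-01  1.951e+00 -1.000e-03  6.790e-01  4.450e-01] [532.  105.1  37.9] [-1.7987e+02  9.0000e-02  7.5590e+01] [-7.  -4.1  0.7] [-0.65  1.04 -0.21] 0.502 64.88743007183075
dock xy -45.1 21.3 F -5.8 5.7
```

step_arm:
  plan: "0 0 0 0.1 0.5 0 255;0 0 0 0.3 1 0 255;0 0 0 0.3 1 0 255"

```text
clock: 13.5
eef_pos: [532.2, 106.1, 37.9]
tcp_rot: [-3.139, 0.002, 1.319]
contact_force: [-6.0, -4.3, 1.5]
opening: 0.503
grasp_force: 64.9
```

step_arm:
  plan: "0 0 0 0.1 0.5 0 255;0 0 0 0.3 1 0 255;0 0 0 0.3 1 0 255"

```text
clock: 13.8
eef_pos: [532.5, 107.1, 37.9]
tcp_rot: [-3.139, 0.002, 1.319]
contact_force: [-7.4, -4.0, 0.5]
opening: 0.503
grasp_force: 64.9
```

```bash
python3 st.py
```

```text
13.8 [ 1.960e-01  5.150e-01  1.949e+00 -1.000e-03  6.810e-01  4.480e-01] [532.5 107.1  37.9] [-1.7986e+02  1.0000e-01  7.5600e+01] [-7.4 -4.   0.5] [-0.66  1.13 -0.17] 0.503 64.88046437501907
dock xy -43.1 21.3 F -5.7 6.1
```

step_arm:
  plan: "0 0 0 0.1 0.5 0 255;0 0 0 0.3 1 0 255;0 0 0 0.3 1 0 255"

```text
clock: 14.1
eef_pos: [532.8, 108.0, 38.0]
tcp_rot: [-3.139, 0.002, 1.319]
contact_force: [-6.2, -4.7, 0.8]
opening: 0.506
grasp_force: 64.9
```

step_arm:
  plan: "0 0 0 0.1 0.5 0 255;0 0 0 0.3 1 0 255;0 0 0 0.3 1 0 255"

```text
clock: 14.4
eef_pos: [533.0, 108.7, 37.9]
tcp_rot: [-3.139, 0.002, 1.32]
contact_force: [-6.8, -7.0, 1.3]
opening: 0.499
grasp_force: 65.0
```

```bash
python3 st.py
```

```text
14.4 [ 1.990e-01  5.160e-01  1.947e+00 -1.000e-03  6.820e-01  4.510e-01] [533.  108.7  37.9] [-1.7985e+02  1.3000e-01  7.5600e+01] [-6.8 -7.   1.3] [-1.01  1.07 -0.27] 0.499 65.03671646118164
dock xy -41.4 21.2 F -8.5 4.8
```

step_arm:
  plan: "0 0 0 0.1 0.5 0 255;0 0 0 0.3 1 0 255;0 0 0 0.3 1 0 255"

```text
clock: 14.7
eef_pos: [532.9, 108.8, 37.9]
tcp_rot: [-3.139, 0.004, 1.32]
contact_force: [-6.7, -13.6, 3.9]
opening: 0.502
grasp_force: 65.3
```

step_arm:
  plan: "0 0 0 0.1 0.5 0 255;0 0 0 0.3 1 0 255;0 0 0 0.3 1 0 255;0 0 0 0.3 1 0 255;0 0 0 0.3 1 0 255"

```text
clock: 15.2
eef_pos: [532.9, 108.8, 38.0]
tcp_rot: [-3.138, 0.005, 1.32]
contact_force: [-8.7, -19.5, 5.7]
opening: 0.505
grasp_force: 65.5
```

```bash
python3 st.py
```

```text
15.2 [ 0.201  0.517  1.946 -0.005  0.685  0.455] [532.9 108.8  38. ] [-179.81    0.29   75.64] [ -8.7 -19.5   5.7] [-2.98  1.09 -0.32] 0.505 65.49445644021034
dock xy -41.3 21.3 F -21.1 3.6
```

It comes to a hard stop at dock x = -41.3, so the block is home with the well over the stub. Now I'll relax the push and draw it straight out.

step_arm:
  plan: "0 0 0 -0.3 -1 0 255;0 0 0 -0.6 -2.1 0 255;0 0 0 -1.5 -2 0.4 255;0 0 0 -1.6 -2 0.8 255;0 0 0 -2.6 -6 0.8 255;0 0 0 -3.8 -11 0.8 255;0 0 0 -5.3 -17 0.8 255;0 0 0 -6.8 -23 0.8 255"

```text
clock: 16.0
eef_pos: [527.8, 89.1, 38.9]
tcp_rot: [-3.141, -0.001, 1.319]
contact_force: [-4.3, 5.0, -4.3]
opening: 0.499
grasp_force: 64.4
```

step_arm:
  plan: "0 0 0 -2.5 -9.7 0 255;0 0 0 -5 -19.4 0 255;0 0 0 -7.5 -29.1 0 255;0 0 0 -10 -38.7 0 255;0 0 0 -10 -38.7 20 255;0 0 0 -10 -38.7 60 255;0 0 0 -10 -38.7 105 255;0 0 0 -10 -38.7 150 255"

```text
clock: 16.8
eef_pos: [518.8, 49.9, 190.8]
tcp_rot: [3.14, -0.0, 1.32]
contact_force: [0.3, 0.6, -3.9]
opening: 0.507
grasp_force: 64.2
```

```bash
python3 st.py
```

```text
16.8 [ 0.093  0.255  1.908 -0.     0.977  0.344] [518.8  49.9 190.8] [ 1.7991e+02 -2.0000e-02  7.5610e+01] [ 0.3  0.6 -3.9] [-0.02 -0.02 -0.04] 0.507 64.17747482657433
dock xy -101.8 20.3 F 0.7 -0.2
```

Run:
```python
import numpy as np
from scipy.spatial.transform import Rotation as R
D=[(.353,1.633,270.05,563.65,245.3),(.133,1.925,445.9,-190.5,245.2),(.251,1.831,464,-280.5,222.8),(.53,1.95,467,-281.5,29.8),(.453,2.011,510.5,53.7,54.3),(.517,1.946,532.9,108.8,38),(.255,1.908,518.8,49.9,190.8)]
A=[];b=[]
for q2,q3,x,y,z in D:
    A+= [[np.sin(q2),np.sin(q2+q3),1,0],[np.cos(q2),np.cos(q2+q3),0,1]]; b+=[np.hypot(x,y),z]
s,res,_,_=np.linalg.lstsq(A,b,rcond=None); print(s.round(1),res)
S=np.radians
for phi in (105,120,130):
  for beta in (50,70,90):
    print(phi,beta,end=': ')
    for th in (0,20,45,70,90):
      # tool down with x at azimuth beta, then tilt
      R0=R.from_euler('z',S(beta)).as_matrix()@np.diag([1,-1,-1])
      ax=np.cross([0,0,-1],[np.cos(S(beta)),np.sin(S(beta)),0])
      T=R.from_rotvec(S(th)*ax).as_matrix()@R0
      W=R.from_euler('y',S(phi)).as_matrix().T@T
      q=R.from_matrix(W).as_euler('ZYZ',degrees=True)  # Rz Ry Rz
      print(th,(q[0]%360).round(),q[1].round(),((q[2]-90+180)%360-180).round(),end=' | ')
    print()
print(ax)
```

```text
[495.1 479.6   0.5 -20.7] [312.6929625]
105 50: 0 0.0 75.0 40.0 | 20 17.0 63.0 34.0 | 45 44.0 52.0 19.0 | 70 76.0 48.0 -2.0 | 90 102.0 52.0 -19.0 | 
105 70: 0 0.0 75.0 20.0 | 20 20.0 69.0 14.0 | 45 47.0 65.0 3.0 | 70 74.0 66.0 -8.0 | 90 95.0 71.0 -16.0 | 
105 90: 0 0.0 75.0 0.0 | 20 21.0 76.0 -5.0 | 45 46.0 79.0 -11.0 | 70 71.0 85.0 -14.0 | 90 90.0 90.0 -15.0 | 
120 50: 0 0.0 60.0 40.0 | 20 20.0 49.0 28.0 | 45 55.0 42.0 3.0 | 70 90.0 46.0 -23.0 | 90 113.0 56.0 -37.0 | 
120 70: 0 0.0 60.0 20.0 | 20 23.0 55.0 8.0 | 45 54.0 56.0 -10.0 | 70 81.0 63.0 -24.0 | 90 100.0 73.0 -32.0 | 
120 90: 0 360.0 60.0 0.0 | 20 23.0 62.0 -11.0 | 45 49.0 69.0 -22.0 | 70 73.0 80.0 -28.0 | 90 90.0 90.0 -30.0 | 
130 50: 0 0.0 50.0 40.0 | 20 24.0 39.0 22.0 | 45 65.0 37.0 -10.0 | 70 100.0 47.0 -37.0 | 90 118.0 61.0 -48.0 | 
130 70: 0 0.0 50.0 20.0 | 20 26.0 46.0 2.0 | 45 60.0 50.0 -21.0 | 70 86.0 62.0 -36.0 | 90 103.0 75.0 -42.0 | 
130 90: 0 0.0 50.0 0.0 | 20 25.0 53.0 -16.0 | 45 53.0 63.0 -31.0 | 70 74.0 77.0 -38.0 | 90 90.0 90.0 -40.0 | 
[ 1.000000e+00 -6.123234e-17  0.000000e+00]
```

step_arm:
  plan: "7.75 -1.99 0 -3 -10 14 255;15.5 -3.98 0 -6 -20 28 255;23.25 -5.97 0 -9 -30 42 255;31 -7.96 0 -12 -40 56 255;38.74 -9.95 0 -15 -50 70 255;46.49 -11.94 0 -18 -60 84 255;54.24 -13.93 0 -21 -70 98 255;61.99 -15.92 0 -24 -80 112 255"

```text
clock: 17.6
eef_pos: [494.9, -32.2, 301.8]
tcp_rot: [3.131, -1.119, 1.327]
contact_force: [-0.2, 0.1, -5.3]
opening: 0.504
grasp_force: 64.5
```

```bash
python3 st.py
```

```text
17.6 [-0.651  0.368  1.951  0.981  1.528 -0.831] [494.9 -32.2 301.8] [179.39 -64.11  76.01] [-0.2  0.1 -5.3] [-1.01  0.32  0.06] 0.504 64.49557140469551
dock xy -187.3 23.0 F 0.1 0.3
```

step_arm:
  plan: "7.75 -1.99 0 -3 -10 0 255;15.5 -3.98 0 -6 -20 0 255;23.25 -5.97 0 -9 -30 0 255;25.2 -6.47 0 -12 -40 0 255;25.2 -6.47 0 -15 -50 0 255;25.2 -6.47 0 -15 -50 0 255;25.2 -6.47 0 -15 -50 0 255;25.2 -6.47 0 -15 -50 0 255"

```text
clock: 18.4
eef_pos: [479.5, -79.7, 301.6]
tcp_rot: [2.363, -1.568, 2.098]
contact_force: [0.3, 0.8, -3.8]
opening: 0.503
grasp_force: 65.0
```

```bash
python3 st.py
python3 - <<'E'
from h import *
from scipy.spatial.transform import Rotation as R
s=r.sense(); M=R.from_euler('xyz',s['tcp_rot']).as_matrix(); print(M.round(3))
a,d,K,T=grab('top'); b,d2,K2,T2=grab('scene')
def px(p,K,T): q=K@(T[:3,:3].T@(p-T[:3,3])); return q[:2]/q[2]
p=s['eef_pos']+M@[42,0,0]; o=[]
for im,k,t in((a,K,T),(b,K2,T2)):
    u,v=px(p,k,t).astype(int); print(u,v)
    c=im[max(v-60,0):v+60,max(u-60,0):u+60]; o.append(cv2.resize(c,(390,390),interpolation=cv2.INTER_CUBIC))
cv2.imwrite('pics/fin.png',np.clip(np.hstack(o)[:,:,::-1]*1.6,0,255).astype(np.uint8))
E
```

```text
18.4 [-0.788  0.645  1.918  1.107  1.853 -1.062] [479.5 -79.7 301.6] [135.4  -89.84 120.22] [ 0.3  0.8 -3.8] [-1.12  0.31 -0.04] 0.503 64.95658993721008
dock xy -237.1 26.2 F 0.9 -0.1
[[-0.001  0.969  0.248]
 [ 0.002 -0.248  0.969]
 [ 1.     0.002 -0.002]]
278 275
220 96
```

View pics/fin.png

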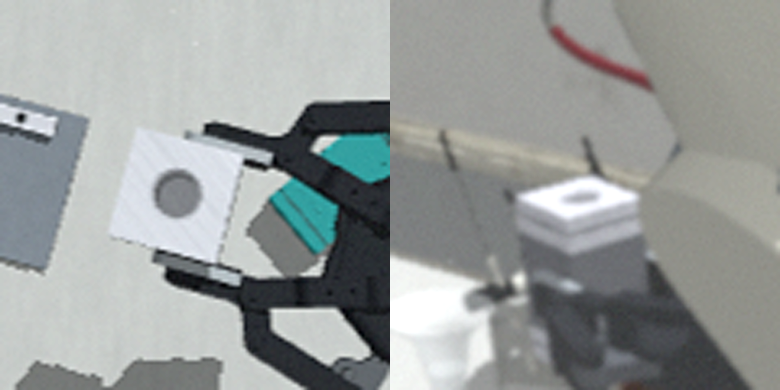

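Both views show the well opening upwards: the round hole at (178,193) on the left, and on the block's top face on the right. The block is upright, held, and clear of the dock. I'll let it settle and hand in.

step_arm:
  plan: "0 0 0 0 0 0 255;0 0 0 0 0 0 255;0 0 0 0 0 0 255;0 0 0 0 0 0 255;0 0 0 0 0 0 255"

```text
clock: 19.0
eef_pos: [479.2, -79.9, 300.9]
tcp_rot: [-0.115, -1.57, -1.707]
contact_force: [-0.2, 0.9, -4.0]
opening: 0.506
grasp_force: 65.0
```

```bash
python3 -c "
from h import *
s=r.sense();print(s['eef_pos'],abs(s['qvel']).max(),s['grasp_force']);print(r.sign_off())"
```

```text
[479.24810139 -79.92926299 300.9465762 ] 0.0014460246479735006 64.95589524507523
the job is handed in; nothing more can be done
None
```

The job is handed in at 19 s of the 72 s allowed: the block's first end in went fully home over the stub (about 21 N against the end wall), so no turn was needed, and it's now held still, well up, about 30 cm above the bench and clear of the dock.

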